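Aim the torch at the paperweight

TASK

For the light demonstration, pick up the black torch and lay it in the trough of the wooden stand, centred, flat on the trough floor and slide switch still up, with its lens end facing the round glass paperweight and its tail towards the pencil tin. Leave the paperweight and the tin where they stand, and let go of the torch.

Things in the scene. Friction and masses are not known exactly. Their poses are not given: they have to be found in the camera images.
- torch_center (a point): Black plastic torch, 160 mm long, 0.14 kg, lying level. Point: on its axis, half-way along, 25 mm above its underside; grasp it here. x points to the lens, z up through the slide switch (top 45 mm above the underside). Along x: square tail foot 36 mm wide from -80 to -64 mm, round barrel 30 mm thick to +35 mm, head flaring to 50 mm thick, with aluminium rim, to +80 mm.
- stand: Light wooden stand fixed to the desk, 102 mm (x) by 180 mm (y), trough along y. Origin: centre of its underside. Trough floor 15 mm above the desk, 82 mm wide; four corner cheeks, 10 mm thick and 42 mm long, rise 10 mm above the floor; between them the sides are open for 48 mm either way from the middle, room for fingers. The axis of a torch lying in it is 40 mm above the desk.
- paperweight_center (a point): Round clear glass paperweight, a flattened dome 76 mm in diameter and 52 mm high with a white core, loose on the desk beyond one end of the stand's trough (either end), its centre about 190 mm from the stand's centre. The point is its centre, 26 mm above the desk.
- tin_center (a point): Aluminium pencil tin, an upright round cup 68 mm in diameter and 95 mm high with pencils standing in it up to about 175 mm high, loose on the desk beyond the other end of the trough, about 190 mm from the stand's centre. The point is its centre, 47.5 mm above the desk.
Things that resemble listed ones, but are neither listed nor needed, are in the scene too. Of the things like the part that bears paperweight_center, leave any that is yellow; of the rest the larger one is meant.

How it is judged:
By the outcome, as a careful person would: the job done as asked, in the order asked, and still so for the second after the job is handed in, with the robot touching nothing.
It also fails if it takes over 35 s, if anything falls off the work surface, if the arm or the gripper's body presses on something with over 40 N, if the wrist force passes 120 N, or if a joint passes its speed limit or range.

ROBOT

A 6-joint arm with a two-finger parallel gripper is mounted at the origin on the work surface. World frame = base frame: x ahead of the robot, y to its left, z up, the work surface at z = 0. Lengths are in m, angles in rad, forces in N, time in s.
With the tool pointing down it reaches from about 0.3 to 0.85 m from the base axis. Payload 4.2 kg.
Tool frame: the origin (TCP) lies midway between the tips of the shut fingers; the grasp point (between the pads) lies 19 mm behind it; z points along the fingers, y is the line along which they close (so a half turn about z gives the same grasp; the last joint's range is limited). The gripper opens to 91 mm and grips with 3 to 60 N. Pads are 32 mm wide; open, the fingers measure 118 mm over their backs; the gripper's body (76 mm by 178 mm) begins 60 mm behind the grasp point.
Start: joints at [1.235, 0.32, 1.565, -0, 1.257, -0.02], TCP at [0.179, 0.547, 0.214] pointing down, gripper open.
Joint ranges: [-3.11, 3.11], [-0.84, 2.01], [0.21, 2.61], [-1.34, 4.49], [0.05, 2.63], [-2.56, 2.56]. Speed limits (rad/s): [2.57, 2.57, 3.14, 3.14, 3.14, 3.14].

INTERFACE

Orientations are given as a rotation vector (axis times angle).
In Python, from rig import * gives the robot as it stands.
- The arm moves only by the tool carry_out, never from a script. Its argument "deltas" is a list of rows, each a list of 6 numbers: the shift along the world's x, y, z in mm, then the turn, a rotation vector about the world's x, y, z in rad. A call has 1 to 5 rows; each row is the pose to reach, as a shift and turn from the pose commanded when the call began; what a row does not reach only later rows make up. A row lasts 1/10 s, in which the tool goes at most 50 mm and 8.59 degrees, less where a joint would pass 70% of its speed; a pose out of reach is approached as far as the arm can. A call with a gripper value outside its range is refused whole. "claw" is the opening, from -1 (shut) to 1 (fully open), set as the call begins (left out, the last holds). The fingers move at their own pace and stop on an object; "force" is the grip in N (left out, the last holds). Time passes only in rows, so rows that repeat a pose let the fingers close. It gives the time, the measured TCP pose, the force, the opening and the grip force at its end, in the units of the state.
- read_state(): the state, without advancing time (a new reading comes with each control period).
- get_image(name): name is "scene" or "top"; returns a dict with "color" (400x640x3 uint8, red, green, blue), "fovy" (degrees; the focal length in pixels is half the picture's height over the tangent of half this angle, whatever the lens; pixels are square), "cx", "cy" (the principal point, pixels), "k1" (the pictures are not rectified: a ray, as slopes to the right and down, at radius r is drawn at 1 + k1 r^2 times it, then the intrinsics apply), "R" (3x3) and "t" (3): a world point X has camera coordinates R X + t. Camera axes: x right, y down, z forward; pixel columns grow to the right and rows downward; lengths in m; the calibration is good to about 2 mm. A picture is of the moment at which its call begins. There is no depth.
- finish_job(): hands the job in; it is judged then, once.
The state is a dict: "time": time; "joint_pos": joint angles; "joint_vel": joint speeds; "joint_torque": joint torques, N m; "eef_pos": TCP position; "ee_rot": TCP orientation; "ft_force": force on the tool from outside, world axes, zero at the start; "moment": the same for the moment, N m; "gripper_width": opening from 0.0 (shut) to 1.0 (fully open); "gripper_force": force on a finger pad.
Only numpy, scipy, OpenCV 4.12 (cv2) and the standard library are available. Lean on these libraries where they do the work, as an engineer would, in place of code of your own. Each camera call takes 0.05 s, during which the arm holds its last target. There are 200 camera calls.

## Working session

There is one attempt and no reset: what is moved stays moved. The work goes in short steps, Python scripts to look and compute and a tool call to move; the robot and the scene stay as the last step left them, time stands still between calls to the robot, and variables do not carry over. Pictures are saved under pics/ and viewed, at most 10 in all, crops included, and the job is handed in when it is done.

Besides the shell and the picture viewer there is one more tool, called after "Emit:" as name(argument=value, ...), one argument or row to a line, values as JSON. carry_out: Moves the arm, as the interface text tells. Its arguments: {"type":"object","properties":{"deltas":{"type":"array","items":{"type":"array","items":{"type":"number"}}},"claw":{"type":"number"},"force":{"type":"number"}},"required":["deltas"]}

```bash
mkdir -p pics
cat > h.py <<'E'
from rig import *
import numpy as np, cv2, pickle
def K(c):
    f=200/np.tan(np.radians(c["fovy"])/2); return f
def grab(n,fn):
    c=get_image(n); cv2.imwrite(fn,c["color"][:,:,::-1]); pickle.dump(c,open(f"{n}.pkl","wb")); return c
def px2w(c,u,v,z):
    f=K(c); d=np.array([(u-c["cx"])/f,(v-c["cy"])/f]); s=d.copy()
    for _ in range(30): s=d/(1+c["k1"]*(s@s))
    R=np.array(c["R"]);t=np.array(c["t"]); o=-R.T@t; r=R.T@np.array([s[0],s[1],1])
    return o+r*(z-o[2])/r[2]
def w2px(c,X):
    p=np.array(c["R"])@np.array(X)+np.array(c["t"]); s=p[:2]/p[2]; s=s*(1+c["k1"]*(s@s)); return s*K(c)+[c["cx"],c["cy"]]
E
python3 - <<'E'
from h import *
for n in("scene","top"):
    c=grab(n,f"pics/{n}0.png"); print(n,c["fovy"],c["k1"],-np.array(c["R"]).T@c["t"])
s=read_state(); print(s["time"],s["eef_pos"],s["ee_rot"],s["ft_force"])
E
```

```text
scene 56.54354520453947 -0.053596643741307695 [ 1.250921   -0.02175833  0.53630916]
top 44.24967788817237 -0.13450485326802447 [0.50285737 0.02811366 0.993464  ]
0.1 [0.17844971 0.54613543 0.21318613] [-4.93979077e-01 -3.10226400e+00  2.53241762e-03] [ 0.26754242 -0.13480095 -0.47858378]
```

View pics/top0.png

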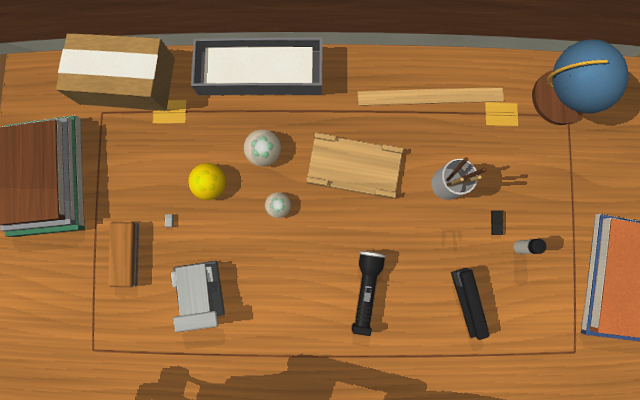

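View pics/scene0.png

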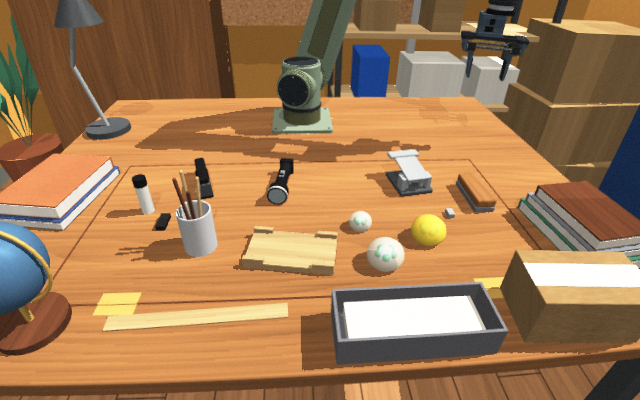

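The top view shows the torch with its lens at about (371,258) and its tail at (362,330). The stand is at about (356,166), the tin at (455,180). The larger non-yellow paperweight is at (262,147), left of the stand. Next I'll enlarge the torch and stand.

Run:
```python
from h import *
c=pickle.load(open("top.pkl","rb")); im=c["color"][:,:,::-1]
a=cv2.resize(im[240:340,330:410],None,fx=5,fy=5,interpolation=cv2.INTER_CUBIC)
b=cv2.resize(im[125:205,300:410],None,fx=5,fy=5,interpolation=cv2.INTER_CUBIC)[:,:]
o=np.zeros((500,800,3),np.uint8); o[:,:330]=cv2.resize(im[240:340,337:403],None,fx=5,fy=5,interpolation=cv2.INTER_CUBIC)
s=cv2.resize(im[125:205,300:410],(462,336),interpolation=cv2.INTER_CUBIC); o[:336,335:797]=s
cv2.imwrite("pics/crop0.png",o)
for n,u,v,z in [("lens",371,258,.025),("tail",362,330,.025),("stand",356,166,.02),("pw",262,147,.03),("tin",455,180,.05)]: print(n,px2w(c,u,v,z))
```

```text
lens [ 0.49820808 -0.06833778  0.025     ]
tail [ 0.35749121 -0.05111751  0.025     ]
stand [ 0.68185152 -0.03900909  0.02      ]
pw [0.71743376 0.149303   0.03      ]
tin [ 0.65073627 -0.23123268  0.05      ]
```

View pics/crop0.png

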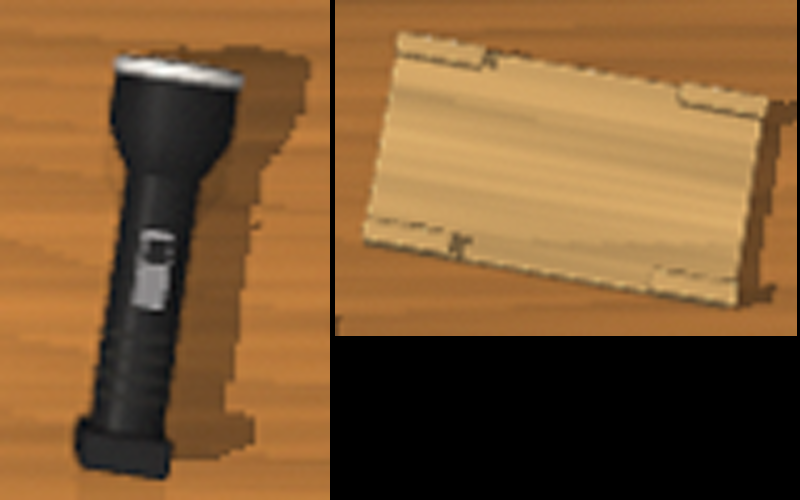

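Run:
```python
from h import *
c=pickle.load(open("top.pkl","rb"))
q=lambda x,y:(337+x/5-.4,240+y/5-.4); p=lambda x,y:(300+(x-335)/4.2-.4,125+y/4.2-.4)
L=px2w(c,*q(180,67),.025);T=px2w(c,*q(125,473),.043)
d=L-T;d[2]=0;print("torch",L,T,np.linalg.norm(d),np.degrees(np.arctan2(d[1],d[0])),(L+T)/2)
d/=np.linalg.norm(d); print("from lens",L-.08*d)
C=[px2w(c,*p(*a),z) for a,z in [((397,33),.025),((768,98),.025),((738,305),0),((363,242),0)]]
C=np.array(C)[:,:2];print(C,C.mean(0),[np.linalg.norm(C[i]-C[i-1]) for i in range(4)])
for a,b in((0,1),(3,2)): e=C[a]-C[b];print(np.degrees(np.arctan2(e[1],e[0])))
e=C[0]-C[3];print(np.degrees(np.arctan2(e[1],e[0])))
from scipy.spatial.transform import Rotation as Ro
print(Ro.from_rotvec(read_state()["ee_rot"]).as_matrix().round(3))
```

```text
torch [ 0.5080367  -0.07148667  0.025     ] [ 0.35214617 -0.04892045  0.043     ] 0.15751536877900343 -8.236741463539751 [ 0.43009144 -0.06020356  0.034     ]
from lens [ 0.42886194 -0.06002558  0.025     ]
[[ 0.74882769  0.04501032]
 [ 0.71871658 -0.13279197]
 [ 0.62178329 -0.1211615 ]
 [ 0.65126759  0.06107978]] [ 0.68514879 -0.03696584] [np.float64(0.09887467038201087), np.float64(0.1803339484011081), np.float64(0.09762853466002872), np.float64(0.18461096676087965)]
80.38806364167935
80.80990962412746
-9.35340355977289
[[-0.951  0.311 -0.   ]
 [ 0.311  0.951 -0.002]
 [-0.    -0.002 -1.   ]]
```

Emit:
carry_out(
  deltas=[
    [12,-30,-2,0,0,-0.148],
    [25,-61,-4,0,0,-0.297],
    [37,-91,-6,0,0,-0.445],
    [50,-121,-8,0,0,-0.594],
    [62,-152,-10,0,0,-0.742],
  ],
  claw=1,
)

```text
time: 0.6
eef_pos: [0.2408, 0.3932, 0.2035]
ee_rot: [1.593, 2.708, -0.001]
ft_force: [0.6, -1.3, 1.2]
gripper_width: 0.996
gripper_force: 0.0
```

Emit:
carry_out(
  deltas=[
    [12,-30,-2,0,0,-0.148],
    [25,-61,-4,0,0,-0.297],
    [37,-91,-6,0,0,-0.445],
    [50,-121,-8,0,0,-0.594],
    [62,-152,-10,0,0,-0.742],
  ],
)

```text
time: 1.1
eef_pos: [0.3027, 0.2413, 0.1937]
ee_rot: [2.466, 1.946, -0.0]
ft_force: [0.6, 0.5, -0.8]
gripper_width: 0.999
gripper_force: 0.0
```

Emit:
carry_out(
  deltas=[
    [12,-30,-3,0,0,-0.148],
    [25,-61,-6,0,0,-0.297],
    [37,-91,-9,0,0,-0.445],
    [50,-121,-12,0,0,-0.594],
    [62,-152,-15,0,0,-0.742],
  ],
)

```text
time: 1.6
eef_pos: [0.3647, 0.0893, 0.1787]
ee_rot: [-3.004, -0.919, 0.0]
ft_force: [-0.0, 0.7, 0.2]
gripper_width: 1.001
gripper_force: 0.0
```

Emit:
carry_out(
  deltas=[
    [12,-30,-3,0,0,-0.148],
    [25,-61,-6,0,0,-0.297],
    [37,-91,-9,0,0,-0.445],
    [50,-121,-12,0,0,-0.594],
    [64,-151,-15,0,0,-0.742],
  ],
)

```text
time: 2.1
eef_pos: [0.4285, -0.0617, 0.1636]
ee_rot: [-3.133, 0.233, 0.001]
ft_force: [-0.4, 0.8, -0.0]
gripper_width: 1.005
gripper_force: 0.0
```

Emit:
carry_out(
  deltas=[
    [0,1,-40,0,0,0],
    [1,2,-80,0,0,0],
    [1,2,-105,0,0,0],
    [1,2,-125,0,0,0],
    [1,2,-130,0,0,0],
  ],
)

```text
time: 2.6
eef_pos: [0.4277, -0.0582, 0.0319]
ee_rot: [-3.133, 0.223, 0.008]
ft_force: [0.8, 0.4, -1.5]
gripper_width: 1.001
gripper_force: 0.0
```

Run:
```python
from h import *
a=grab("scene","pics/t.png")["color"][:,:,::-1]
b=grab("top","pics/t.png")["color"][:,:,::-1]
x=cv2.resize(a[90:240,200:360],(400,375),interpolation=cv2.INTER_CUBIC); y=cv2.resize(b[235:345,310:430],(400,367),interpolation=cv2.INTER_CUBIC)
o=np.zeros((375,800,3),np.uint8);o[:,:400]=x;o[:367,400:]=y;cv2.imwrite("pics/c1.png",o)
```

```text
(no output)
```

View pics/c1.png

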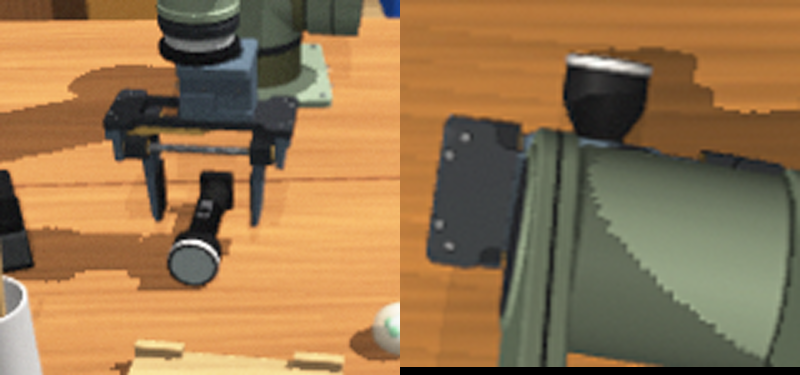

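The open fingers straddle the torch in both crops, with the torch about midway between them at (205,210) in the left crop. I'll descend to grasp height and close.

Emit:
carry_out(
  deltas=[
    [1,-1,-15,0,0,0],
    [1,-1,-26,0,0,0],
    [1,-1,-26,0,0,0],
  ],
)

```text
time: 3.0
eef_pos: [0.4306, -0.0594, 0.0082]
ee_rot: [3.134, -0.223, -0.0]
ft_force: [0.2, 0.1, 0.9]
gripper_width: 1.001
gripper_force: 0.0
```

Emit:
carry_out(
  deltas=[
    [0,0,0,0,0,0],
    [0,0,0,0,0,0],
    [0,0,0,0,0,0],
    [0,0,0,0,0,0],
    [0,0,0,0,0,0],
  ],
  claw=-1,
  force=20,
)

```text
time: 3.5
eef_pos: [0.4307, -0.0594, 0.0082]
ee_rot: [3.134, -0.223, 0.001]
ft_force: [-0.8, 0.3, -0.2]
gripper_width: 0.594
gripper_force: 0.0
```

Emit:
carry_out(
  deltas=[
    [0,0,0,0,0,0],
    [0,0,0,0,0,0],
    [0,0,0,0,0,0],
    [0,0,0,0,0,0],
    [0,0,0,0,0,0],
  ],
)

```text
time: 4.0
eef_pos: [0.4306, -0.0595, 0.008]
ee_rot: [3.133, -0.223, 0.0]
ft_force: [0.2, -0.6, 0.7]
gripper_width: 0.327
gripper_force: 20.0
```

Emit:
carry_out(
  deltas=[
    [0,0,15,0,0,0],
    [0,0,40,0,0,0],
    [0,0,65,0,0,0.08],
    [10,0,80,0,0,0.2],
    [25,2,85,0,0,0.31],
  ],
)

```text
time: 4.5
eef_pos: [0.4559, -0.0575, 0.0945]
ee_rot: [3.129, 0.27, 0.003]
ft_force: [0.8, 0.7, -0.9]
gripper_width: 0.325
gripper_force: 20.0
```

Emit:
carry_out(
  deltas=[
    [23,2,0,0,0,0.125],
    [46,4,0,0,0,0.25],
    [69,6,0,0,0,0.375],
    [92,8,0,0,0,0.5],
    [115,10,0,0,0,0.62],
  ],
)

```text
time: 5.0
eef_pos: [0.571, -0.0472, 0.0924]
ee_rot: [-2.897, -1.213, 0.002]
ft_force: [-0.7, -0.7, -1.8]
gripper_width: 0.327
gripper_force: 20.0
```

Emit:
carry_out(
  deltas=[
    [25,2,0,0,0,0.14],
    [55,4,0,0,0,0.28],
    [85,6,0,0,0,0.42],
    [107,8,0,0,0,0.55],
    [115,10,0,0,0,0.62],
  ],
)

```text
time: 5.5
eef_pos: [0.6873, -0.0372, 0.0918]
ee_rot: [-2.391, -2.038, -0.0]
ft_force: [-0.7, -0.4, -2.0]
gripper_width: 0.323
gripper_force: 20.0
```

Emit:
carry_out(
  deltas=[
    [0,0,0,0,0,0],
    [0,0,0,0,0,0],
  ],
)

```text
time: 5.7
eef_pos: [0.6846, -0.0374, 0.0921]
ee_rot: [-2.395, -2.031, 0.003]
ft_force: [0.3, -0.3, -1.5]
gripper_width: 0.322
gripper_force: 20.0
```

Run:
```python
from h import *
a=grab("scene","pics/t.png")["color"][:,:,::-1]
b=grab("top","pics/t.png")["color"][:,:,::-1]
x=cv2.resize(a[110:310,160:426],(400,300),interpolation=cv2.INTER_CUBIC); y=cv2.resize(b[100:230,270:443],(400,300),interpolation=cv2.INTER_CUBIC)
cv2.imwrite("pics/c2.png",np.hstack([x,y]))
```

```text
(no output)
```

View pics/c2.png

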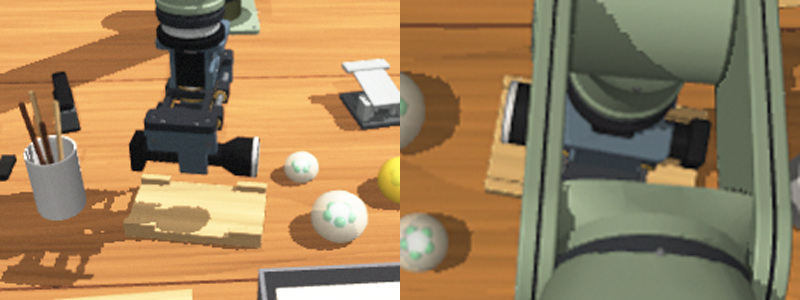

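The torch is held level above the stand, with its lens (right crop, about (505,112)) towards the paperweight and its tail at about (709,145).

Run:
```python
from h import *
c=pickle.load(open("top.pkl","rb"))
q=lambda x,y:(270+(x-400)*.4325,100+y*.4333)
a=px2w(c,*q(505,112),.109);b=px2w(c,*q(709,145),.125);print(a,b,np.linalg.norm((a-b)[:2]),(a+b)/2)
```

```text
[0.69737817 0.04136458 0.109     ] [ 0.66916352 -0.11754994  0.125     ] 0.16139979072709693 [ 0.68327084 -0.03809268  0.117     ]
```

Emit:
carry_out(
  deltas=[
    [0,0,-15,0,0,0],
    [1,0,-30,0,0,0],
    [1,0,-42,0,0,0],
    [1,0,-50,0,0,0],
    [1,0,-55,0,0,0],
  ],
)

```text
time: 6.3
eef_pos: [0.6859, -0.0374, 0.0363]
ee_rot: [-2.394, -2.032, 0.002]
ft_force: [-0.6, -0.4, -0.8]
gripper_width: 0.324
gripper_force: 20.0
```

Emit:
carry_out(
  deltas=[
    [0,1,-5,0,0,0],
    [0,1,-9,0,0,0],
    [0,1,-12,0,0,0],
    [0,1,-13,0,0,0],
    [0,1,-13,0,0,0],
  ],
)

```text
time: 6.8
eef_pos: [0.6867, -0.0364, 0.0251]
ee_rot: [2.395, 2.033, 0.0]
ft_force: [-0.4, -0.5, -1.4]
gripper_width: 0.323
gripper_force: 20.0
```

Run:
```python
from h import *
a=grab("scene","pics/t.png")["color"][:,:,::-1]
b=grab("top","pics/t.png")["color"][:,:,::-1]
x=cv2.resize(a[190:290,225:358],(400,300),interpolation=cv2.INTER_CUBIC); y=cv2.resize(b[100:230,270:443],(400,300),interpolation=cv2.INTER_CUBIC)
cv2.imwrite("pics/c3.png",np.hstack([x,y]))
```

```text
(no output)
```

View pics/c3.png

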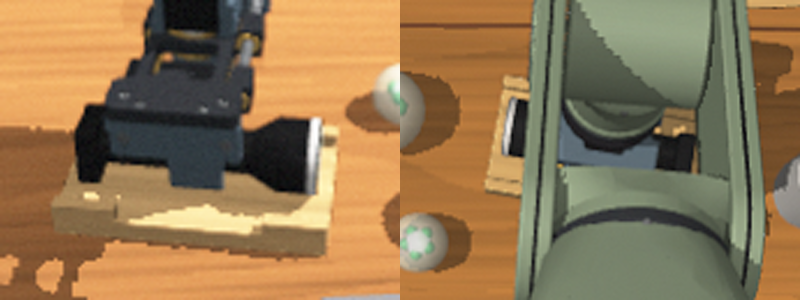

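The torch is inside the trough, between the cheeks. The wrist still reads the torch's weight, so it hangs about 2 mm up. I'll ease it down.

Emit:
carry_out(
  deltas=[
    [0,0,-1,0,0,0],
    [0,0,-2,0,0,0],
    [0,0,-2,0,0,0],
  ],
)

```text
time: 7.2
eef_pos: [0.6867, -0.0364, 0.0231]
ee_rot: [2.395, 2.033, 0.0]
ft_force: [1.2, 0.7, -0.1]
gripper_width: 0.328
gripper_force: 20.0
```

Emit:
carry_out(
  deltas=[
    [0,0,-1,0,0,0],
    [0,0,-1,0,0,0],
  ],
)

```text
time: 7.4
eef_pos: [0.6868, -0.0365, 0.0229]
ee_rot: [2.394, 2.033, 0.001]
ft_force: [-1.4, -0.0, 4.2]
gripper_width: 0.327
gripper_force: 20.0
```

Contact at z = 23 mm, as expected. I'll open only partway (about 70 mm), then rise.

Emit:
carry_out(
  deltas=[
    [0,0,0,0,0,0],
    [0,0,0,0,0,0],
    [0,0,0,0,0,0],
    [0,0,0,0,0,0],
    [0,0,0,0,0,0],
  ],
  claw=0.5,
)

```text
time: 7.9
eef_pos: [0.6866, -0.0364, 0.0218]
ee_rot: [-2.395, -2.033, 0.0]
ft_force: [-0.0, -0.0, -0.2]
gripper_width: 0.729
gripper_force: 0.0
```

Emit:
carry_out(
  deltas=[
    [0,0,10,0,0,0],
    [0,0,30,0,0,0],
    [0,0,60,0,0,0],
    [0,0,100,0,0,0],
    [0,0,140,0,0,0],
  ],
)

```text
time: 8.4
eef_pos: [0.6863, -0.0364, 0.1639]
ee_rot: [-2.395, -2.033, 0.0]
ft_force: [-0.2, -0.4, -0.1]
gripper_width: 0.751
gripper_force: 0.0
```

Emit:
carry_out(
  deltas=[
    [-40,0,20,0,0,0],
    [-85,0,30,0,0,0],
    [-130,0,30,0,0,0],
    [-175,0,30,0,0,0],
    [-220,0,30,0,0,0],
  ],
)

```text
time: 8.9
eef_pos: [0.4648, -0.0364, 0.1928]
ee_rot: [2.394, 2.033, 0.002]
ft_force: [-0.1, -0.3, 0.3]
gripper_width: 0.749
gripper_force: 0.0
```

Emit:
carry_out(
  deltas=[
    [-40,0,0,0,0,0],
    [-60,0,0,0,0,0],
    [-60,0,0,0,0,0],
  ],
)

```text
time: 9.2
eef_pos: [0.404, -0.0363, 0.1929]
ee_rot: [2.395, 2.033, 0.001]
ft_force: [0.3, 0.1, -0.1]
gripper_width: 0.752
gripper_force: 0.0
```

Run:
```python
from h import *
a=grab("scene","pics/t.png")["color"][:,:,::-1]
b=grab("top","pics/t.png")["color"][:,:,::-1]
x=cv2.resize(a[190:290,225:358],(320,240),interpolation=cv2.INTER_CUBIC); y=cv2.resize(b[120:210,290:410],(480,360),interpolation=cv2.INTER_CUBIC)
o=np.zeros((360,800,3),np.uint8);o[:240,:320]=x;o[:,320:]=y
cv2.imwrite("pics/c4.png",o)
```

```text
(no output)
```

View pics/c4.png

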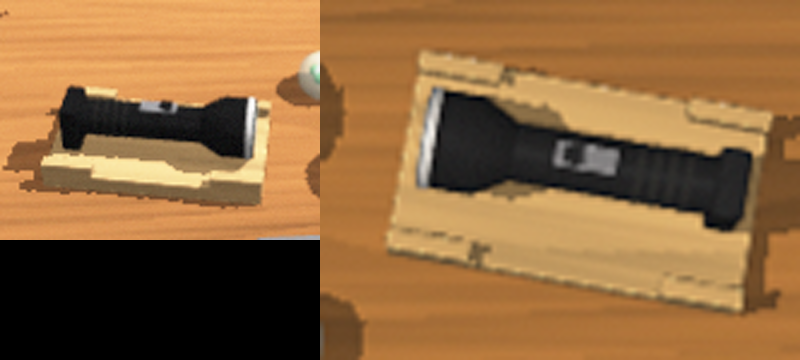

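Run:
```python
from h import *
c=pickle.load(open("top.pkl","rb"))
p=lambda x,y,z:px2w(c,290+(x-320)/4-.4,120+y/4-.4,z)[:2]
L=p(429.5,138,.04);T=p(745,190,.058);print(L,T,(L+T)/2)
C=np.array([p(420,50,.025),p(772,115,.025),p(742,311,0),p(388,251,0)]);s=C.mean(0)
d=(C[0]-C[1]+C[3]-C[2]);d/=np.linalg.norm(d);n=np.array([d[1],-d[0]])
print(s,np.degrees(np.arctan2(d[1],d[0])),[(round((q-s)@d*1e3,1),round((q-s)@n*1e3,1)) for q in(L,T,(L+T)/2)])
```

```text
[0.70138758 0.03922909] [ 0.67344518 -0.11352683] [ 0.68741638 -0.03714887]
[ 0.68498395 -0.03697119] 80.29214803923287 [(np.float64(77.9), np.float64(3.3)), (np.float64(-77.4), np.float64(1.5)), (np.float64(0.2), np.float64(2.4))]
```

```bash
python3 - <<'E'
from h import *
c=pickle.load(open("scene.pkl","rb"))
p=lambda x,y,z:px2w(c,225+x/2.406-.3,190+y/2.406-.3,z)[:2]
A=p(42,168,.025);B=p(265,183,.025);A0=p(42,192,0);B0=p(262,204,0)
print(A,B,A0,B0)
d=np.array([np.cos(np.radians(80.4)),np.sin(np.radians(80.4))]);n=np.array([d[1],-d[0]])
L=p(250,127,.04); print(L,[round((L-q)@n*1e3,1) for q in(A,B,A0,B0)],"ideal -51")
E
python3 -c "
import sys;sys.path.insert(0,'.')
from h import *
print(w2px(pickle.load(open('scene.pkl','rb')),[.7487,.045,.025]))"
```

```text
[ 0.72145633 -0.1314735 ] [0.74723699 0.04627673] [ 0.72356181 -0.13394162] [0.74602607 0.04487951]
[0.69724707 0.03811549] [np.float64(-52.2), np.float64(-47.9), np.float64(-54.6), np.float64(-47.0)] ideal -51
[334.24877665 266.33826168]
```

The scene camera agrees: the torch is centred to within about 2 mm, flat, with the switch up and the robot clear. I'm handing it in.

```bash
python3 -c "
from rig import *
print(finish_job())"
```

```text
the job is handed in; nothing more can be done
None
```

The torch is lying flat in the stand's trough, centred to within about 2–3 mm by the cameras, switch up, lens towards the larger clear paperweight and tail towards the tin; it is released, the arm is clear, and the job was handed in at about 9 s.

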